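# Lock a spring-loaded tripod leg at its length mark and keep hold of it

### The arm

A 6-joint arm with a two-finger parallel gripper is mounted at the origin on a cart in front of the work surface, level with it; the furniture and walls round the work are solid. World frame = base frame: x ahead of the robot, y to its left, z up, the work surface at z = 0. Lengths are in m, angles in rad, forces in N, time in s.
With the tool pointing down it reaches from about 0.275 to 0.875 m from the base axis. Payload 12.5 kg.
Tool frame: the origin (TCP) lies midway between the tips of the shut fingers; the grasp point (between the pads) lies 19 mm behind it (bot.tcp_to_grasp is the distance from the TCP to the grasp point, in m); z points along the fingers, y is the line along which they close (so a half turn about z gives the same grasp; the last joint's range is limited). The gripper opens to 85 mm and grips with 20 to 120 N. Pads are 22 mm wide; open, the fingers measure 114 mm over their backs; the gripper's body (76 mm by 85 mm) begins 54 mm behind the grasp point. The pads swing forward as they close: fully open they stand 13 mm farther back than shut.
Start: joints at [-1.323, 0.351, 1.652, -0, 1.139, -0.085], TCP at [0.18, -0.52, 0.231] pointing down, gripper open.
Joint ranges: [-2.75, 2.75], [-0.79, 2.1], [0.01, 2.65], [-1.57, 4.71], [0.07, 3.14], [-2.87, 2.87]. Speed limits (rad/s): [2.22, 2.22, 2.79, 3.14, 3.14, 3.14].

### API

Orientations are given as a unit quaternion [w, x, y, z].
In Python, from cell import status, imaging, bot gives the robot as it stands.
- The arm moves only by the shell command python3 -m inch 'ROWS' [FORCE]. ROWS is JSON, one flat list of numbers, 7 for each row, row after row: the opening, from 0 (shut) to 1 (fully open), then the shift along the tool's x, y, z in mm, then the turn, a rotation vector about the tool's x, y, z in rad. In form: [hand, x, y, z, ax, ay, az, hand, x, y, z, ax, ay, az, ...]. A call has 1 to 12 rows; each row is the pose to reach, as a shift and turn from the pose commanded when the call began, along the tool's axes at that moment; what a row does not reach only later rows make up. A row lasts 1/12 s, in which the tool goes at most 41.7 mm and 7.16 degrees, less where a joint would pass 70% of its speed; a pose out of reach is approached as far as the arm can. A call with a gripper value outside its range is refused whole. The fingers move at their own pace and stop on an object; FORCE is the grip in N (left out, the last holds). Time passes only in rows, so rows that repeat a pose let the fingers close. It gives the time, the measured TCP pose, the force, the opening and the grip force at its end, in the units of the state.
- status.get_obs(): the state, without advancing time (a new reading comes with each control period).
- imaging.get_image(name): name is "scene" or "top"; returns a dict with "img" (480x640x3 uint8, red, green, blue), "camera_matrix" (3x3 intrinsics, pixels), "R" (3x3) and "t" (3): a world point X has camera coordinates R X + t. Camera axes: x right, y down, z forward; pixel columns grow to the right and rows downward; lengths in m; the calibration is good to about 2 mm. A picture is of the moment at which its call begins. There is no depth.
- bot.finish_job(): hands the job in; it is judged then, once.
The state is a dict: "clock": time; "joints": joint angles; "joint_vel": joint speeds; "joint_efforts": joint torques, N m; "eef_pos": TCP position; "tool_rot": TCP orientation; "contact_force": force on the tool from outside, world axes, zero at the start; "torque": the same for the moment, N m; "width": opening from 0.0 (shut) to 1.0 (fully open); "grip_force": force on a finger pad.
Only numpy, scipy, OpenCV 4.12 (cv2) and the standard library are available. Lean on these libraries where they do the work, as an engineer would, in place of code of your own. Each camera call takes 0.05 s, during which the arm holds its last target. There are 200 camera calls.

### The job

Take the sliding tripod leg by the red ball knob on its cam lever, draw the leg out of its tube until its yellow pointer stands at the red clip on the scale rail (not the blue one), and keep it at that mark while you swing the lever fully down, closed. Springs pull the leg back in and the lever back up, so finish while still gripping the knob, with the leg at the red mark and the lever held closed. Leave the other things on the table where they are.

Things in the scene. Friction and masses are not known exactly. Their poses are not given: they have to be found in the camera images.
- stand: grey bench holder fixed to the table, base plate 90 x 320 x 10 mm, carrying the tripod leg's aluminium outer tube. Origin: centre of its underside; x across it (toward the scale rail), y along the leg (the leg slides out toward +y), z up. The leg's axis is at x = 0, 42 mm high. The scale rail runs along y at x = 37 to 45 mm, its top 34 mm high. All that moves stays below the knob: collar top 57 mm high (its hinge lugs 67), tube saddles 62 mm
- leg (a joint): how far the leg is drawn out, 0 (in) to 0.12 m; moves it along the stand's +y. A spring pulls it back in with 2.4 N at 0, rising 0.3 N per cm
- lever (a joint): cam lever angle, 0 = upright (open), 1.45 rad = fully down (closed, a hard stop), where it points along the stand's -x (to the side away from the scale rail). Its hinge is on the leg's collar, parallel to the leg, above the leg's axis (stand x = 0, 60 mm high), so it swings across the leg. Spring torque 0.22 N m per rad toward open, friction 0.10 N m: let go when closed, it springs back up
- ball_knob: red ball, 24 mm in diameter, on the end of the cam lever, 60 mm from the lever's hinge. Origin: centre of the ball; axes as the stand's when the lever is upright. At the middle of the leg's collar along y, the same y as the pointer. Pinched along the leg's direction, the ball can turn between the fingers as the lever swings
- pointer (a point): tip of the yellow pointer, 4 mm wide, that stands out from the leg's collar toward the scale rail; moves with the leg
- red_clip: red clip on the scale rail, 14 x 10 x 5 mm (10 mm along the rail), marking the wanted length. Origin: middle of the clip on the rail's top; axes as the stand's. The leg is at the mark when the pointer has the same y along the stand
- blue_clip: blue clip of the same kind on the same rail, marking another length, not wanted
- tape_1: roll of brown tape, 92 mm across, 48 high; bystander, origin at the centre of its underside
- vial_1: small glass vial with black cap, 23 mm across, 48 high; bystander, origin at the centre of its underside
- vial_2: small glass vial with white cap, 23 mm across, 48 high; bystander, origin at the centre of its underside
- screwdriver_1: red-handled screwdriver lying down, 153 mm long; bystander, origin at the centre of its underside
- objective: white microscope objective standing up, 34 mm across, 46 high; bystander, origin at the centre of its underside
- loupe: black eye loupe, 35 mm across, 31 high; bystander, origin at the centre of its underside

How it is judged:
On the way:
1. the leg is held at the red mark by the knob, the lever still open (y of pointer in the frame of red_clip between -0.005 and 0.005 m and value of joint lever below 0.5 rad and contact force between the fingers and ball_knob above 1 N), for 0.2 s.
At the end, for the whole second after the job is handed in: The pointer is within 5 mm of the middle of the red clip along the rail, the leg at rest, the lever within 0.15 rad of fully down, and the fingers still hold the ball knob (over 2 N) (y of pointer in the frame of red_clip between -0.005 and 0.005 m and value of joint lever above 1.3 rad and contact force between the fingers and ball_knob above 2 N and velocity of joint leg between -0.01 and 0.01 m/s); the arm keeps its last pose, push and grip.
It fails at once if the lever is swung well down (over 0.6 rad) while the leg is more than 8 mm from the red mark (value of joint lever above 0.6 rad and not (y of pointer in the frame of red_clip between -0.008 and 0.008 m)).
It fails at once if a bystander is moved more than 20 mm (distance of any of tape_1, vial_1, vial_2, screwdriver_1, objective, loupe from where it was at the start of the episode above 0.02 m).
It also fails if it takes over 40 s, if anything falls off the work surface, if the arm or the gripper's body presses on something with over 40 N, if the wrist force passes 120 N, or if a joint passes its speed limit or range.

## Working session

There is one attempt and no reset: what is moved stays moved. The work goes in short steps, Python scripts to look and compute and a shell command to move; the robot and the scene stay as the last step left them, time stands still between calls to the robot, and variables do not carry over. Pictures are saved under pics/ and viewed, at most 10 in all, crops included, and the job is handed in when it is done.

```bash
mkdir -p pics; python3 - <<'E'
from cell import status, imaging, bot
import cv2
for n in ("scene","top"):
    d=imaging.get_image(n); cv2.imwrite(f"pics/{n}0.png",d["img"][:,:,::-1])
    print(n,d["camera_matrix"].tolist(),d["R"].tolist(),d["t"].tolist())
o=status.get_obs();print(o["eef_pos"],o["tool_rot"],o["clock"],bot.tcp_to_grasp)
E
```

```text
scene [[448.6346344868271, 0.0, 321.1570609986303], [0.0, 448.6346344868271, 236.79142396997216], [0.0, 0.0, 1.0]] [[-0.7926676307396986, -0.6095280602615037, 0.012392373919532983], [-0.4368259447768201, 0.5536610231482674, -0.7089728946978527], [0.42527769885964095, -0.5673931751442403, -0.7051268422435684]] [0.44514511471584145, 0.24797641561455244, 0.9192060564538419]
top [[452.2688896802507, 0.0, 316.0167227769533], [0.0, 452.2688896802507, 239.22481093299263], [0.0, 0.0, 1.0]] [[-0.0009718837748126323, -0.9998813742490468, -0.015371820704324446], [-0.9974092917982131, 0.0020749303269769837, -0.07190548865507611], [0.071928854269447, 0.015262113024605515, -0.9972929899630845]] [0.07196642766197235, 0.4834488340098342, 1.3167138211212273]
[ 0.17961752 -0.51953508  0.23082646] [-5.06264475e-04  9.86188647e-01  1.65625166e-01 -3.03434325e-05] 0.1 0.0187
```

View pics/scene0.png

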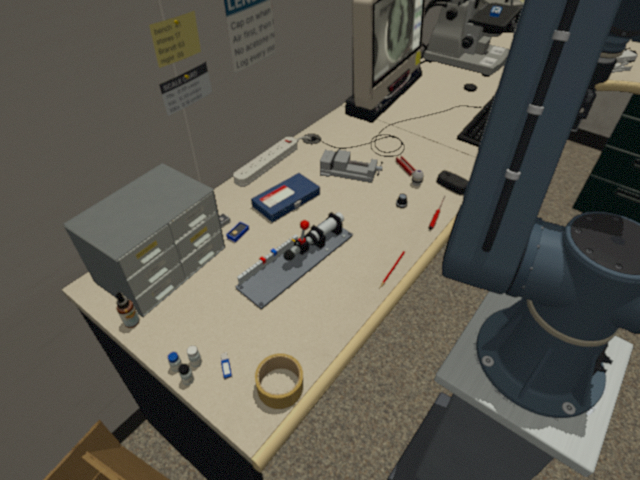

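View pics/top0.png

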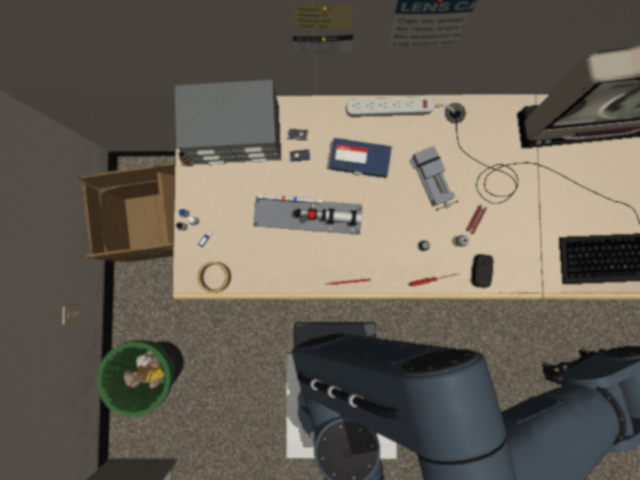

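The top view shows the stand at about (254–362, 197–234), with the red knob near (312, 214) and the rail on its upper (+x) side. The leg slides out to the left (+y). I'll enlarge both views.

```bash
python3 - <<'E'
import cv2
a=cv2.imread("pics/top0.png")[185:245,245:375]; cv2.imwrite("pics/t1.png",cv2.resize(a,None,fx=6,fy=6,interpolation=cv2.INTER_CUBIC))
a=cv2.imread("pics/scene0.png")[205:310,230:360]; cv2.imwrite("pics/s1.png",cv2.resize(a,None,fx=5.5,fy=5.5,interpolation=cv2.INTER_CUBIC))
E
```

```text
(no output)
```

View pics/t1.png

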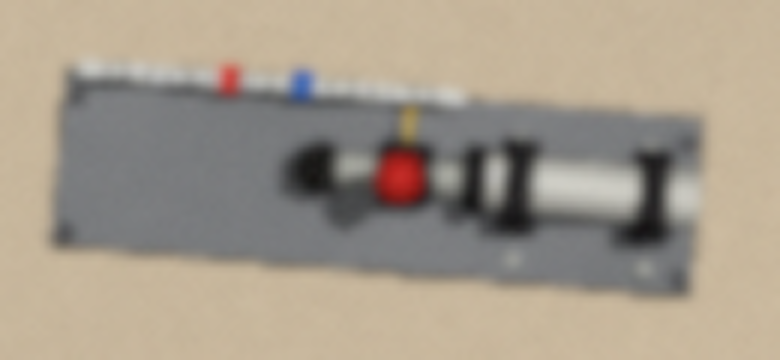

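View pics/s1.png

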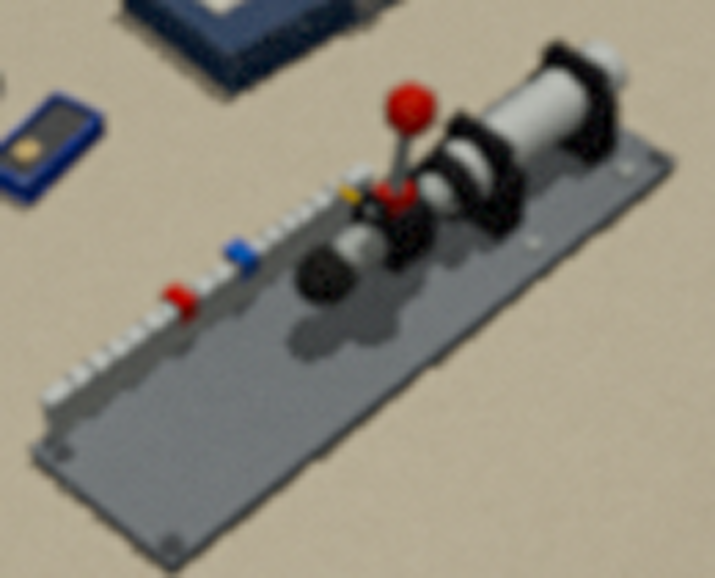

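Top crop (6x, offset 245,185): ball (401,178), pointer tip (409,110), red clip (230,80), blue clip (302,85), plate corners (70,70), (52,247), (703,116), (690,294). Scene crop (5.5x, offset 230,205): ball (410,109), red clip (181,300), pointer tip (349,195).

```bash
cat > h.py <<'E'
import numpy as np, cv2
K={"scene":(448.6346,321.157,236.791,[[-0.7926676307396986,-0.6095280602615037,0.012392373919532983],[-0.4368259447768201,0.5536610231482674,-0.7089728946978527],[0.42527769885964095,-0.5673931751442403,-0.7051268422435684]],[0.44514511471584145,0.24797641561455244,0.9192060564538419]),
"top":(452.26889,316.01672,239.22481,[[-0.0009718837748126323,-0.9998813742490468,-0.015371820704324446],[-0.9974092917982131,0.0020749303269769837,-0.07190548865507611],[0.071928854269447,0.015262113024605515,-0.9972929899630845]],[0.07196642766197235,0.4834488340098342,1.3167138211212273])}
def ray(n,p):
    f,cx,cy,R,t=K[n];R=np.array(R);t=np.array(t)
    return -R.T@t, R.T@np.array([(p[0]-cx)/f,(p[1]-cy)/f,1])
def atz(n,p,z):
    c,d=ray(n,p); return c+d*(z-c[2])/d[2]
def tri(pt,ps):
    P=[]
    for n in("top","scene"):
        f,cx,cy,R,t=K[n];P.append(np.array([[f,0,cx],[0,f,cy],[0,0,1]])@np.c_[np.array(R),np.array(t)])
    X=cv2.triangulatePoints(P[0],P[1],np.array(pt,float),np.array(ps,float));return (X[:3]/X[3]).ravel()
T=lambda u,v:((u+.5)/6-.5+245,(v+.5)/6-.5+185)
S=lambda u,v:((u+.5)/5.5-.5+230,(v+.5)/5.5-.5+205)
E
python3 - <<'E'
from h import *
np.set_printoptions(precision=4,suppress=True)
C=np.array([atz("top",T(*c),.01) for c in((70,70),(52,247),(703,116),(690,294))]);print(C)
c=C.mean(0); y=(C[0]+C[1]-C[2]-C[3]);L=np.linalg.norm(y)/2;y/=np.linalg.norm(y);x=np.array([y[1],-y[0],0])
print("centre",c,"yaw",np.arctan2(-y[0],y[1]),"len",L,"wid",np.linalg.norm(C[0]-C[1]),np.linalg.norm(C[2]-C[3]))
st=lambda p:np.array([(p-c)@x,(p-c)@y,p[2]])
for n,a,b,z in(("ball",(401,178),(410,109),.12),("ptr",(409,110),(349,195),.042),("red",(230,80),(181,300),.0365),("blue",(302,85),(242,257),.0365)):
    p=tri(T(*a),S(*b));q=atz("top",T(*a),z);r=atz("scene",S(*b),z);print(n,"tri",p,st(p),"top",q,st(q),"scene",r,st(r))
for u in((35,452),(173,570),(673,165)): print(st(atz("scene",S(*u),.01)))
from scipy.spatial.transform import Rotation as R
print(R.from_quat([9.86188647e-01,1.65625166e-01,-3.03434325e-05,-5.06264475e-04]).as_matrix())
E
```

```text
[[ 0.6136  0.2503  0.01  ]
 [ 0.5248  0.2585  0.01  ]
 [ 0.5894 -0.0651  0.01  ]
 [ 0.5006 -0.0579  0.01  ]]
centre [0.5571 0.0964 0.01  ] yaw -0.07638010157265002 len 0.31680930223821696 wid 0.08913995409857715 0.08901240008024704
ball tri [0.5464 0.0831 0.1175] [-0.0097 -0.0141  0.1175] top [0.5447 0.0822 0.12  ] [-0.0112 -0.0151  0.12  ] scene [0.5461 0.0859 0.12  ] [-0.0101 -0.0113  0.12  ]
ptr tri [0.588  0.0801 0.0389] [ 0.032  -0.014   0.0389] top [0.588  0.0803 0.042 ] [ 0.032  -0.0137  0.042 ] scene [0.5854 0.0821 0.042 ] [ 0.0293 -0.0121  0.042 ]
red tri [0.6052 0.1688 0.0342] [0.0424 0.0758 0.0342] top [0.6039 0.1679 0.0365] [0.0412 0.0748 0.0365] scene [0.6047 0.1707 0.0365] [0.0418 0.0777 0.0365]
blue tri [0.6025 0.1334 0.0334] [0.0424 0.0403 0.0334] top [0.6013 0.1327 0.0365] [0.0413 0.0395 0.0365] scene [0.6011 0.1358 0.0365] [0.0409 0.0426 0.0365]
[0.0428 0.162  0.01  ]
[-0.0439  0.1642  0.01  ]
[-0.0452 -0.1507  0.01  ]
[[ 0.9451  0.3267 -0.0002]
 [ 0.3267 -0.9451  0.001 ]
 [ 0.0001 -0.001  -1.    ]]
```

Checks: plate 317x89 mm (given 320x90), pointer y equals ball y, clip x about 42 mm, ball z about 0.118. All consistent. The lever leans about 0.16 rad, and the draw needed is about 89 mm. Next I move above the ball and turn 0.41 rad about tool z so that the fingers close along the leg.

```bash
python3 -m inch '[1,15,-12.5,0,0,0,0.03, 1,45,-37,3,0,0,0.07, 1,75,-62,6,0,0,0.1, 1,105,-87,9,0,0,0.14, 1,135,-112,12,0,0,0.17, 1,165,-137,15,0,0,0.2, 1,195,-161,18,0,0,0.24, 1,225,-186,21,0,0,0.28, 1,255,-211,24,0,0,0.32, 1,285,-236,26,0,0,0.36, 1,315,-261,28,0,0,0.4, 1,340,-281,30,0,0,0.41]' 40
cat > goto.py <<'E'
import sys; from h import *
from cell import status
from scipy.spatial.transform import Rotation as R
np.set_printoptions(precision=4,suppress=True)
o=status.get_obs(); q=o["tool_rot"]; M=R.from_quat([q[1],q[2],q[3],q[0]]).as_matrix()
ysd=np.array([.0763,.9971,0]);xs=np.array([.9971,-.0763,0])
tgt=np.array(sys.argv[1:4],float)
W=np.c_[xs,-ysd,[0,0,-1]]
print("at",o["eef_pos"],"t",o["clock"],"w",o["width"],"grip",o["grip_force"],"F",o["contact_force"])
print("shift mm",M.T@(tgt-o["eef_pos"])*1000,"turn",R.from_matrix(M.T@W).as_rotvec())
E
python3 goto.py 0.546 0.083 0.19
```

```text
clock: 1.1
eef_pos: [0.4099, -0.1408, 0.2012]
tool_rot: [-0.0, 0.999, -0.039, -0.0]
contact_force: [0.4, -0.4, -0.2]
width: 0.999
grip_force: 0.0
at [ 0.4099 -0.1408  0.2012] t 1.1 w 0.9989674229499371 grip 0.0 F [ 0.3943 -0.3806 -0.1765]
shift mm [ 118.0181 -233.8112   11.2161] turn [-0.0003  0.0001 -0.0026]
```

```bash
python3 -m inch '[1,10,-20,1,0,0,0, 1,28,-55,3,0,0,0, 1,46,-91,5,0,0,0, 1,64,-127,7,0,0,0, 1,82,-163,8,0,0,0, 1,98,-195,9,0,0,0, 1,110,-218,10,0,0,0, 1,116,-230,11,0,0,0, 1,118,-234,11,0,0,0, 1,118,-234,11,0,0,0, 1,118,-234,11,0,0,0]'
python3 goto.py 0.546 0.083 0.098; python3 - <<'E'
from cell import imaging; import cv2
a=imaging.get_image("scene")["img"][195:275,250:370,::-1]; cv2.imwrite("pics/s2.png",cv2.resize(a,None,fx=6,fy=6,interpolation=cv2.INTER_CUBIC))
E
```

```text
clock: 2.02
eef_pos: [0.5444, 0.0801, 0.1902]
tool_rot: [0.0, 0.999, -0.039, -0.0]
contact_force: [0.3, 0.2, -0.5]
width: 1.001
grip_force: 0.0
at [0.5444 0.0801 0.1902] t 2.0167 w 1.0008723264585777 grip 0.0 F [ 0.2735  0.2073 -0.4758]
shift mm [ 1.461  -3.0565 92.1541] turn [ 0.0003  0.0007 -0.0013]
```

View pics/s2.png

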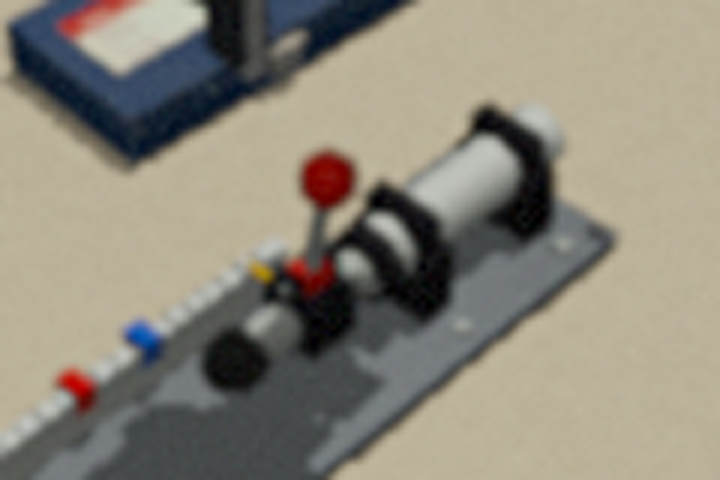

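The ball (325,180) is clear, and one finger tip shows above it near (235,40), well over it as expected. Now I descend.

```bash
python3 -m inch '[1,1,-1,15,0,0,0, 1,1,-2,35,0,0,0, 1,1,-2,55,0,0,0, 1,1,-2,72,0,0,0, 1,1,-2,84,0,0,0, 1,1,-2,90,0,0,0, 1,1,-2,92,0,0,0, 1,1,-2,92,0,0,0]'
python3 goto.py 0.546 0.083 0.098; python3 - <<'E'
from cell import imaging; import cv2
a=imaging.get_image("scene")["img"][195:275,250:370,::-1]; cv2.imwrite("pics/s3.png",cv2.resize(a,None,fx=6,fy=6,interpolation=cv2.INTER_CUBIC))
E
```

```text
clock: 2.73
eef_pos: [0.5461, 0.0826, 0.0985]
tool_rot: [0.0, 0.999, -0.039, 0.0]
contact_force: [0.4, -0.0, 0.1]
width: 0.999
grip_force: 0.0
at [0.5461 0.0826 0.0985] t 2.7333 w 0.9985415210211771 grip 0.0 F [ 0.4143 -0.0238  0.065 ]
shift mm [-0.1778 -0.3749  0.5086] turn [ 0.     -0.0001 -0.0013]
```

View pics/s3.png

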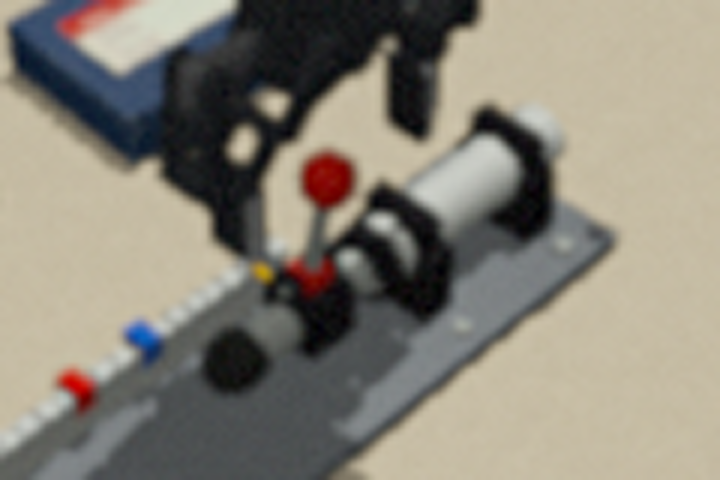

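The pads' midpoint, near (325,175), sits on the ball at (325,180). Closing.

```bash
python3 -m inch '[0.6,0,0,0,0,0,0, 0.3,0,0,0,0,0,0, 0.1,0,0,0,0,0,0, 0,0,0,0,0,0,0, 0,0,0,0,0,0,0, 0,0,0,0,0,0,0, 0,0,0,0,0,0,0, 0,0,0,0,0,0,0]' 50
python3 goto.py 0.546 0.083 0.098
```

```text
clock: 3.45
eef_pos: [0.5462, 0.0831, 0.0986]
tool_rot: [-0.0, 0.999, -0.039, 0.0]
contact_force: [-2.9, 1.0, 5.2]
width: 0.249
grip_force: 48.6
at [0.5462 0.0831 0.0986] t 3.45 w 0.24919877294329068 grip 48.622169494628906 F [-2.9229  0.9669  5.1754]
shift mm [-0.225   0.0738  0.6279] turn [-0.0001 -0.0004 -0.0008]
```

```bash
python3 -m inch '[0,0,-2,0,0,0,0, 0,0,-7,0,0,0,0, 0,0,-14,0,0,0,0, 0,0,-22,0,0,0,0, 0,0,-30,0,0,0,0, 0,0,-38,0,0,0,0, 0,0,-46,0,0,0,0, 0,0,-54,0,0,0,0, 0,0,-62,0,0,0,0, 0,0,-70,0,0,0,0, 0,0,-77,0,0,0,0, 0,0,-81,0,0,0,0]'
python3 -m inch '[0,0,-3,0,0,0,0, 0,0,-6,0,0,0,0, 0,0,-8,0,0,0,0, 0,0,-8,0,0,0,0, 0,0,-8,0,0,0,0]'
python3 goto.py 0.553 0.172 0.098; python3 - <<'E'
from cell import imaging; import cv2
b=[]
for n,(r,c) in(("scene",(210,225)),("top",(175,255))):
    i=imaging.get_image(n)["img"][:,:,::-1]; cv2.imwrite(f"pics/{n}4.png",i)
    a=i[r:r+70,c:c+95] ; b.append(cv2.resize(a,None,fx=8,fy=8,interpolation=cv2.INTER_CUBIC))
cv2.imwrite("pics/s4.png",b[0]);cv2.imwrite("pics/t4.png",b[1])
E
```

```text
clock: 4.45
eef_pos: [0.5529, 0.1638, 0.0986]
tool_rot: [0.0, 0.999, -0.038, 0.001]
contact_force: [1.4, -5.8, 5.0]
width: 0.246
grip_force: 48.8
clock: 4.87
eef_pos: [0.5534, 0.1713, 0.0986]
tool_rot: [0.0, 0.999, -0.039, 0.001]
contact_force: [1.0, -5.6, 5.3]
width: 0.25
grip_force: 48.7
at [0.5534 0.1713 0.0986] t 4.8667 w 0.2500953466939373 grip 48.73130142688751 F [ 0.9539 -5.6346  5.2885]
shift mm [-0.4831 -0.6299  0.6188] turn [ 0.0004 -0.0011 -0.0007]
```

View pics/s4.png

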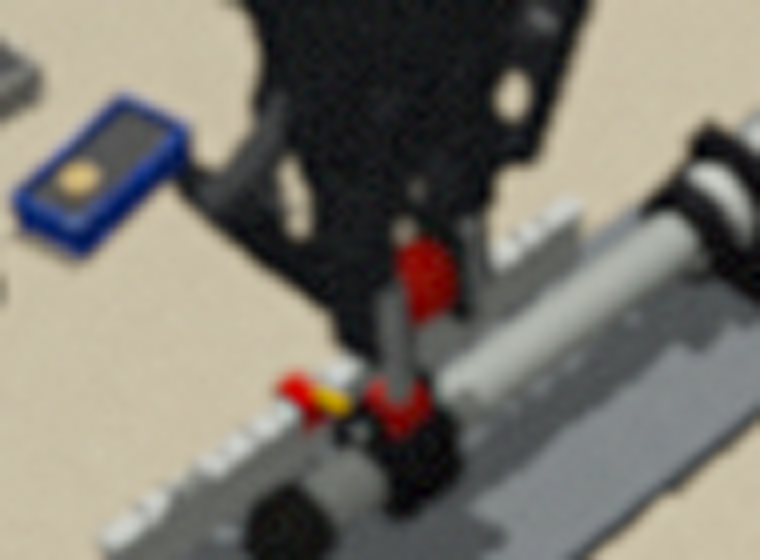

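The knob is held, lever near upright, and the yellow pointer (318–350, ~397) has its tip at the red clip (~300,393). I'll compute the residual in the same camera.

```bash
python3 - <<'E'
from h import *
np.set_printoptions(precision=4,suppress=True)
c=np.array([.5571,.0964,0]);x=np.array([.9971,-.0763,0]);y=np.array([.0763,.9971,0])
st=lambda p:np.array([(p-c)@x,(p-c)@y])
i=cv2.cvtColor(cv2.imread("pics/scene4.png"),cv2.COLOR_BGR2HSV)
for nm,im,lo,hi in(("y4","scene4",(20,120,80),(35,255,255)),("y0","scene0",(18,120,80),(35,255,255)),("yt0","top0",(15,90,60),(35,255,255)),("yt4","top4",(15,90,60),(35,255,255))):
    h=cv2.cvtColor(cv2.imread(f"pics/{im}.png"),cv2.COLOR_BGR2HSV);m=cv2.inRange(h,lo,hi)
    n=im[:-1]; box={"scene":(slice(225,275),slice(250,310)),"top":(slice(195,225),slice(270,325))}[n]
    if nm=="yt0":pass
    yy,xx=np.nonzero(m[box]);yy=yy+box[0].start;xx=xx+box[1].start
    print(nm,len(xx),list(zip(xx,yy))[:14], st(atz(n,(xx.mean(),yy.mean()),.042)) if len(xx) else "")
S8=lambda u,v:((u+.5)/8-.5+225,(v+.5)/8-.5+210)
for nm,p,z in(("ptr end",(318,393),.042),("ptr root",(350,403),.042),("clip",(300,393),.0365)):print(nm,st(atz("scene",S8(*p),z)))
a=cv2.imread("pics/top4.png")[190:225,265:310];b=cv2.imread("pics/scene4.png")[245:270,250:282]
cv2.imwrite("pics/z4.png",np.hstack([cv2.resize(a,(450,400),interpolation=cv2.INTER_CUBIC),cv2.resize(b,(350,400),interpolation=cv2.INTER_CUBIC)]))
E
```

```text
y4 10 [(np.int64(265), np.int64(258)), (np.int64(265), np.int64(259)), (np.int64(266), np.int64(259)), (np.int64(267), np.int64(259)), (np.int64(265), np.int64(260)), (np.int64(266), np.int64(260)), (np.int64(267), np.int64(260)), (np.int64(268), np.int64(260)), (np.int64(267), np.int64(261)), (np.int64(268), np.int64(261))] [0.0298 0.0759]
y0 8 [(np.int64(292), np.int64(239)), (np.int64(293), np.int64(239)), (np.int64(292), np.int64(240)), (np.int64(293), np.int64(240)), (np.int64(294), np.int64(240)), (np.int64(295), np.int64(240)), (np.int64(293), np.int64(241)), (np.int64(294), np.int64(241))] [ 0.0291 -0.0126]
yt0 12 [(np.int64(312), np.int64(203)), (np.int64(313), np.int64(203)), (np.int64(312), np.int64(204)), (np.int64(313), np.int64(204)), (np.int64(312), np.int64(205)), (np.int64(313), np.int64(205)), (np.int64(312), np.int64(206)), (np.int64(313), np.int64(206)), (np.int64(312), np.int64(207)), (np.int64(313), np.int64(207)), (np.int64(312), np.int64(208)), (np.int64(313), np.int64(208))] [ 0.0244 -0.0136]
yt4 0 [] 
ptr end [0.0357 0.077 ]
ptr root [0.026  0.0734]
clip [0.0436 0.0775]
```

View pics/z4.png

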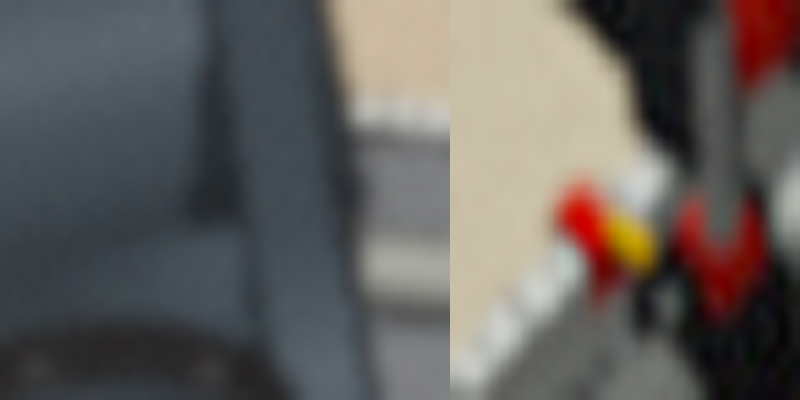

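The leg moved 88.5 mm, and the estimates of the needed draw are 88.4–90.3 mm. I add 0.8 mm and hold there, then start the swing, checking partway.

```bash
python3 -m inch '[0,0,-0.8,0,0,0,0, 0,0,-0.8,0,0,0,0, 0,0,-0.8,0,0,0,0, 0,0,-0.8,0,0,0,0, 0,0,-0.8,0,0,0,0]' 70
python3 -m inch '[0,-3,0,0.5,0,0,0, 0,-7,0,1.5,0,0,0, 0,-11,0,3,0,0,0, 0,-16.5,0,5.2,0,0,0, 0,-22,0,8,0,0,0, 0,-22,0,8,0,0,0]'
python3 goto.py 0.5532 0.1721 0.098
```

```text
clock: 5.38
eef_pos: [0.5534, 0.172, 0.0987]
tool_rot: [0.0, 0.999, -0.039, 0.0]
contact_force: [0.1, -4.3, 6.6]
width: 0.238
grip_force: 68.1
clock: 5.88
eef_pos: [0.5304, 0.174, 0.0911]
tool_rot: [0.0, 0.999, -0.039, -0.0]
contact_force: [-7.4, -4.2, 16.3]
width: 0.236
grip_force: 73.9
at [0.5304 0.174  0.0911] t 5.8833 w 0.2363744952056987 grip 73.87627243995667 F [-7.3787 -4.2208 16.2823]
shift mm [22.8812  0.1085 -6.9413] turn [ 0.      0.0005 -0.0019]
```

The leg is holding its y and the lever is moving. There is some radial load (~18 N), so I ease about 1 mm outward on the next part.

```bash
python3 -m inch '[0,-5,0,2.5,0,0,0, 0,-10,0,6.4,0,0,0, 0,-14.5,0,11,0,0,0, 0,-18.3,0,15.4,0,0,0, 0,-18.3,0,15.4,0,0,0]'
python3 goto.py 0.5532 0.1721 0.098
```

```text
clock: 6.3
eef_pos: [0.5117, 0.1756, 0.0739]
tool_rot: [0.0, 0.999, -0.039, -0.001]
contact_force: [-0.7, 0.5, -0.5]
width: 0.002
grip_force: 0.0
at [0.5117 0.1756 0.0739] t 6.3 w 0.0019726447320617822 grip 0.0 F [-0.6973  0.4535 -0.518 ]
shift mm [ 41.6212   0.2846 -24.1435] turn [ 0.0004  0.0019 -0.0007]
```

The ball slipped out. Before re-grasping I need to know how it sat between the pads and where it is now.

```bash
cat > ball.py <<'E'
from h import *
np.set_printoptions(precision=4,suppress=True)
c=np.array([.5571,.0964,0]);x=np.array([.9971,-.0763,0]);y=np.array([.0763,.9971,0])
st=lambda p:np.array([(p-c)@x,(p-c)@y,p[2]])
def proj(n,X):
    f,cx,cy,R,t=K[n];q=np.array(R)@X+np.array(t);return np.array([f*q[0]/q[2]+cx,f*q[1]/q[2]+cy]),q[2],f
def reds(n,img):
    b={"scene":(200,310,225,360),"top":(185,245,245,375)}[n]
    h=cv2.cvtColor(img,cv2.COLOR_BGR2HSV);m=cv2.inRange(h,(0,150,60),(8,255,255))|cv2.inRange(h,(172,150,60),(180,255,255))
    m2=np.zeros_like(m);m2[b[0]:b[1],b[2]:b[3]]=m[b[0]:b[1],b[2]:b[3]]
    k,_,s,ce=cv2.connectedComponentsWithStats(m2)
    return [(ce[i].round(2).tolist(),s[i].tolist()) for i in range(1,k) if s[i][4]>3]
E
python3 - <<'E'
from ball import *
from cell import imaging,status
for n in("scene","top"): cv2.imwrite(f"pics/{n}5.png",imaging.get_image(n)["img"][:,:,::-1])
for i in("scene0","top0","scene4","scene5","top5"): print(i,reds(i[:-1],cv2.imread(f"pics/{i}.png")))
for nm,X in(("grasp4",(.5534,.1713,.1173)),("tip4",(.5534,.1713,.0986)),("hinge4",c+x*0+y*.0759+[0,0,.06]),("ball.157",c+x*-.0094+y*.0759+[0,0,.1193]),("ball0",c+y*.0759+[0,0,.12])): 
    p,z,f=proj("scene",np.array(X));print(nm,p,"r px",12e-3*f/z)
for u in((520,185),(655,190),(575,185),(440,180),(350,165)): print("tube",st(atz("top",T(*u),.055)))
print(status.get_obs()["clock"])
E
```

```text
scene0 [([304.3, 224.4], [300, 220, 9, 10, 63]), ([301.97, 240.32], [298, 237, 8, 7, 31]), ([262.9, 259.33], [260, 257, 6, 6, 21])]
top0 [([311.4, 214.18], [308, 210, 8, 9, 60])]
scene4 [([277.72, 244.22], [274, 240, 8, 10, 60]), ([262.27, 259.27], [260, 257, 5, 6, 15]), ([274.4, 260.77], [270, 258, 9, 7, 35])]
scene5 [([311.71, 226.57], [309, 225, 6, 5, 14]), ([300.67, 240.44], [300, 239, 3, 4, 9]), ([262.9, 259.33], [260, 257, 6, 6, 21])]
top5 [([311.06, 216.73], [307, 210, 8, 13, 67])]
grasp4 [276.7489 245.0381] r px 5.5236456631615605
tip4 [277.2364 250.9491] r px 5.449914624253423
hinge4 [274.8314 260.9378] r px 5.285066923520438
ball.157 [276.1951 244.7612] r px 5.536195132463601
ball0 [273.1657 242.4375] r px 5.514084269340105
tube [-0.0023 -0.07    0.055 ]
tube [ 0.0001 -0.1347  0.055 ]
tube [-0.0003 -0.0963  0.055 ]
tube [-0.0027 -0.0316  0.055 ]
tube [0.0014 0.0121 0.055 ]
6.4
```

Evidence: F was pushing up along the lever even at rest, and the width read 21 mm against a 24 mm ball. That suggests the pads, which stand further back when partly open, splayed at the tips and squeezed the ball out. The leg has gone back in, so I rise, clear the view and re-measure. I'll then grip several mm deeper and keep watching the force.

```bash
python3 -m inch '[0,0,0,-20,0,0,0, 0,0,0,-50,0,0,0, 0.5,0,0,-85,0,0,0, 1,0,0,-110,0,0,0, 1,0,0,-125,0,0,0, 1,0,0,-125,0,0,0]' 40
python3 - <<'E'
from ball import *
from cell import imaging,status
for n in("scene","top"):
    i=imaging.get_image(n)["img"][:,:,::-1];cv2.imwrite(f"pics/{n}6.png",i);print(n,reds(n,i))
o=status.get_obs();print(o["eef_pos"],o["width"],o["clock"])
h=np.array([0,-.0135,.06])
for th in(0,.157,.3,.45,.6):
    X=c+x*(-.06*np.sin(th))+y*-.0135+np.array([0,0,.06+.06*np.cos(th)]);print(th,X,proj("scene",X)[0],proj("top",X)[0])
a=cv2.imread("pics/scene6.png")[200:280,240:350];b=cv2.imread("pics/top6.png")[190:240,260:350]
E
```

```text
clock: 6.9
eef_pos: [0.5146, 0.1761, 0.2035]
tool_rot: [-0.001, 0.999, -0.039, 0.003]
contact_force: [-0.2, -0.9, 0.8]
width: 0.565
grip_force: 0.0
scene [([308.86, 228.51], [305, 224, 10, 10, 71]), ([301.5, 240.5], [298, 238, 8, 6, 28]), ([262.9, 259.33], [260, 257, 6, 6, 21])]
top [([311.1, 216.63], [307, 210, 8, 13, 68])]
[0.513  0.1756 0.1998] 0.7391036754311039 7.0
0 [0.5561 0.0829 0.12  ] [301.5733 221.8575] [311.1416 210.1387]
0.157 [0.5467 0.0837 0.1193] [304.564  224.0023] [310.888  213.5678]
0.3 [0.5384 0.0843 0.1173] [307.2504 226.3363] [310.675  216.6765]
0.45 [0.53   0.0849 0.114 ] [309.9587 229.1161] [310.4756 219.8411]
0.6 [0.5223 0.0855 0.1095] [312.4857 232.1664] [310.3056 222.8284]
```

The ball fits lever ≈ 0.40 rad, with the leg fully in (y ≈ -0.0135). The ball is at about (0.5327, 0.084, 0.1153). This time I aim the TCP at z = 0.088, 7 mm deeper than before.

```bash
python3 -m inch '[1,9,20,2,0,0,0, 1,17,45,4,0,0,0, 1,23,70,6,0,0,0, 1,26,86,8,0,0,0, 1,27,92,9,0,0,0, 1,27,92,9,0,0,0, 1,27,92,9,0,0,0]' 40
python3 goto.py 0.5327 0.084 0.088
```

```text
clock: 7.58
eef_pos: [0.5323, 0.0822, 0.1901]
tool_rot: [-0.0, 0.999, -0.039, -0.001]
contact_force: [-0.9, 0.5, -0.3]
width: 0.996
grip_force: 0.0
at [0.5323 0.0822 0.1901] t 7.5833 w 0.9956496501373556 grip 0.0 F [-0.8914  0.4894 -0.2616]
shift mm [  0.3453  -1.8291 102.1465] turn [-0.      0.0013 -0.0012]
```

```bash
python3 -m inch '[1,0,-2,20,0,0,0, 1,0,-2,45,0,0,0, 1,0,-2,70,0,0,0, 1,0,-2,88,0,0,0, 1,0,-2,98,0,0,0, 1,0,-2,102,0,0,0, 1,0,-2,102,0,0,0, 0.6,0,-2,102,0,0,0, 0.3,0,-2,102,0,0,0, 0,0,-2,102,0,0,0, 0,0,-2,102,0,0,0, 0,0,-2,102,0,0,0]' 40
python3 -m inch '[0,0,0,0,0,0,0, 0,0,0,0,0,0,0, 0,0,0,0,0,0,0]'
python3 goto.py 0.5327 0.084 0.088; python3 - <<'E'
from ball import *
from cell import imaging,status
i=imaging.get_image("scene")["img"][:,:,::-1];cv2.imwrite("pics/scene7.png",i);print(reds("scene",i),status.get_obs()["torque"])
a=i[205:255,275:340];cv2.imwrite("pics/s7.png",cv2.resize(a,None,fx=12,fy=12,interpolation=cv2.INTER_CUBIC))
E
```

```text
clock: 8.58
eef_pos: [0.533, 0.0838, 0.0894]
tool_rot: [-0.0, 0.999, -0.039, 0.0]
contact_force: [0.1, 0.6, 0.1]
width: 0.299
grip_force: 0.0
clock: 8.83
eef_pos: [0.5331, 0.0841, 0.0895]
tool_rot: [-0.0, 0.999, -0.039, 0.0]
contact_force: [-2.5, 2.3, 6.8]
width: 0.249
grip_force: 38.8
at [0.5331 0.0841 0.0895] t 8.8333 w 0.24930871481633707 grip 38.80341947078705 F [-2.5234  2.2696  6.8414]
shift mm [-0.3493  0.0976  1.4618] turn [-0.0005 -0.0007 -0.001 ]
[([310.43, 227.98], [308, 223, 6, 11, 53]), ([300.72, 240.48], [298, 238, 6, 6, 25]), ([262.9, 259.33], [260, 257, 6, 6, 21])] [ 0.3698  0.1993 -0.0351]
```

View pics/s7.png

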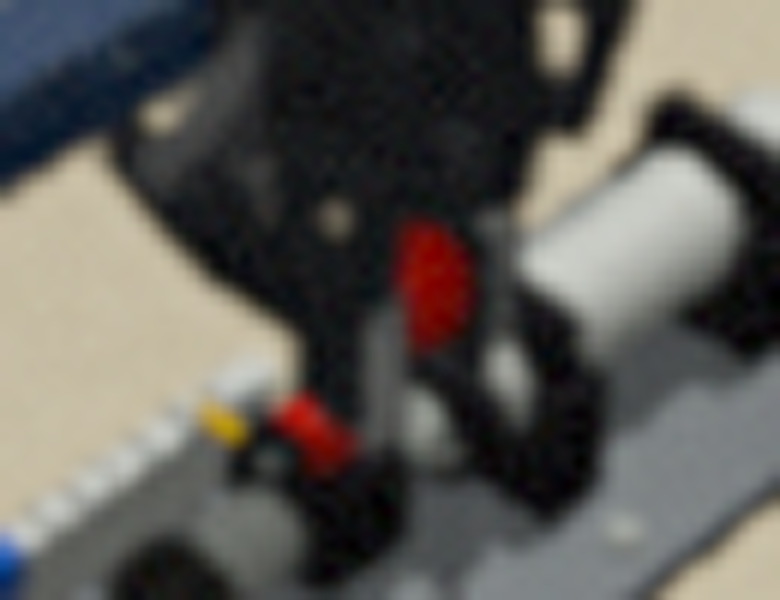

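Width is 0.249 again, so that is simply the ball's reading. The ball is centred between the pads, pixel (311,228). The upward push comes from the pads swinging forward as they close, so I lift in small steps until it vanishes, then draw.

```bash
python3 -m inch '[0,0,0,-0.5,0,0,0, 0,0,0,-1,0,0,0, 0,0,0,-1,0,0,0, 0,0,0,-1,0,0,0]' 50
python3 -m inch '[0,0,0,-1,0,0,0, 0,0,0,-1,0,0,0, 0,0,0,-1,0,0,0]' 50
```

```text
clock: 9.22
eef_pos: [0.533, 0.084, 0.0897]
tool_rot: [-0.0, 0.999, -0.039, 0.0]
contact_force: [3.4, 3.9, -4.8]
width: 0.249
grip_force: 49.2
clock: 9.47
eef_pos: [0.5331, 0.0839, 0.09]
tool_rot: [-0.0, 0.999, -0.039, 0.0]
contact_force: [8.0, 3.6, -14.8]
width: 0.253
grip_force: 50.2
```

```bash
python3 -m inch '[0,0,-2,1.4,0,0,0, 0,0,-7,1.4,0,0,0, 0,0,-15,1.4,0,0,0, 0,0,-23,1.4,0,0,0, 0,0,-31,1.4,0,0,0, 0,0,-39,1.4,0,0,0, 0,0,-47,1.4,0,0,0, 0,0,-55,1.4,0,0,0, 0,0,-63,1.4,0,0,0, 0,0,-71,1.4,0,0,0, 0,0,-79,1.4,0,0,0, 0,0,-84,1.4,0,0,0]'
python3 -m inch '[0,0,-3,0,0,0,0, 0,0,-5,0,0,0,0, 0,0,-6,0,0,0,0, 0,0,-6,0,0,0,0, 0,0,-6,0,0,0,0, 0,0,-6,0,0,0,0, 0,0,-6,0,0,0,0]'
cat > ck.py <<'E'
from ball import *
from cell import imaging,status
import sys
o=status.get_obs();p=o["eef_pos"];s=st(p);F=o["contact_force"];fx,fy=F@x,F@y
# ball ~ tool; hinge-relative
bx,bz=s[0],s[2]-float(sys.argv[1])
th=np.arctan2(-bx,bz)
print("stand",s*1000,"rel hinge",np.array([bx,bz])*1000,"th",th,"r",np.hypot(bx,bz)*1000)
print("radial",-fx*np.sin(th)+F[2]*np.cos(th),"tang",fx*np.cos(th)+F[2]*np.sin(th),"Fy",fy,"grip",o["grip_force"],o["width"],o["clock"])
i=imaging.get_image("scene")["img"][:,:,::-1];cv2.imwrite(f"pics/ck{o['clock']:.1f}.png",i)
print(reds("scene",i))
h=cv2.cvtColor(np.ascontiguousarray(i),cv2.COLOR_BGR2HSV);m=cv2.inRange(h,(20,120,80),(35,255,255))[240:275,250:310]
yy,xx=np.nonzero(m)
if len(xx):print("ptr px",len(xx),st(atz("scene",(xx.mean()+250,yy.mean()+240),.042)))
E
python3 ck.py 0.034
```

```text
clock: 10.47
eef_pos: [0.5396, 0.1683, 0.0895]
tool_rot: [0.0, 0.999, -0.038, 0.0]
contact_force: [4.0, -5.7, -2.0]
width: 0.249
grip_force: 51.2
clock: 11.05
eef_pos: [0.54, 0.1737, 0.0895]
tool_rot: [0.0, 0.999, -0.038, 0.0]
contact_force: [2.9, -5.9, -3.0]
width: 0.246
grip_force: 51.2
stand [-22.9542  75.7344  89.4696] rel hinge [-22.9542  55.4696] th 0.39235861500477426 r 60.031438902002684
radial -4.009350754848977 tang 1.9440454468260735 Fy -5.624833920788465 grip 51.20190739631653 0.24620828601075648 11.05
[([281.82, 248.67], [279, 244, 7, 10, 61]), ([262.4, 259.47], [260, 257, 6, 6, 15]), ([272.78, 261.67], [270, 259, 6, 6, 18])]
ptr px 9 [0.0288 0.0767 0.042 ]
```

The leg is at the mark again (pointer y 0.0767 against clip 0.0775) and the lever is at 0.39 rad with low radial force. Now I swing in small, checked steps.

```bash
python3 -m inch '[0,-2,0,0.9,0,0,0, 0,-4.2,0,2,0,0,0, 0,-6.4,0,3.1,0,0,0, 0,-8.4,0,4.3,0,0,0, 0,-8.4,0,4.3,0,0,0, 0,-8.4,0,4.3,0,0,0]'
python3 ck.py 0.034
```

```text
clock: 11.6
eef_pos: [0.5325, 0.1743, 0.0855]
tool_rot: [0.0, 0.999, -0.038, 0.001]
contact_force: [7.2, -6.3, -3.4]
width: 0.248
grip_force: 51.2
stand [-30.4634  75.8451  85.4776] rel hinge [-30.4634  51.4776] th 0.534353366498042 r 59.81611359346243
radial -6.834403623322688 tang 4.849841546931137 Fy -5.773463601058172 grip 51.19478166103363 0.24763210999908428 11.6
[([284.31, 251.61], [281, 247, 8, 10, 61]), ([262.4, 259.47], [260, 257, 6, 6, 15]), ([271.95, 260.53], [270, 258, 5, 7, 19])]
ptr px 9 [0.0288 0.0767 0.042 ]
```

```bash
python3 -m inch '[0,-2.4,0,1.7,0,0,0, 0,-4.7,0,3.5,0,0,0, 0,-7,0,5.5,0,0,0, 0,-9.2,0,7.5,0,0,0, 0,-9.2,0,7.5,0,0,0]'
python3 ck.py 0.034
python3 -m inch '[0,-2.1,0,2.1,0,0,0, 0,-4.1,0,4.3,0,0,0, 0,-4.1,0,4.3,0,0,0]'
python3 ck.py 0.034
```

```text
clock: 12.07
eef_pos: [0.5211, 0.1753, 0.0786]
tool_rot: [0.0, 0.999, -0.038, -0.001]
contact_force: [-9.5, -4.6, 16.4]
width: 0.246
grip_force: 51.4
stand [-41.8713  75.8956  78.5957] rel hinge [-41.8713  44.5957] th 0.7538999896530134 r 61.1717198591279
radial 18.195306082821194 tang 4.5486577807932385 Fy -5.316163357641429 grip 51.4298415184021 0.2459559917467888 12.0667
[([286.93, 253.86], [286, 252, 3, 5, 14]), ([262.29, 259.36], [260, 257, 6, 6, 14]), ([273.33, 262.67], [272, 261, 4, 4, 9])]
ptr px 9 [0.0295 0.0764 0.042 ]
clock: 12.37
eef_pos: [0.5168, 0.1755, 0.074]
tool_rot: [0.0, 0.999, -0.038, -0.001]
contact_force: [-7.6, -4.4, 11.0]
width: 0.24
grip_force: 48.4
stand [-46.2643  75.8369  73.9634] rel hinge [-46.2643  39.9634] th 0.8583410829851541 r 61.13476251669847
radial 12.692431049424016 tang 3.6309571556956817 Fy -4.982487486039262 grip 48.42255413532257 0.2397275864086034 12.3667
[([288.17, 255.83], [287, 255, 3, 3, 6]), ([262.29, 259.29], [260, 257, 6, 6, 14])]
ptr px 12 [0.0309 0.0761 0.042 ]
```

The radial load flipped to compression and the visible red shrank, so something changed between 0.53 and 0.75 rad. I'll look at both moments side by side.

```bash
ls pics | grep ck; python3 - <<'E'
from ball import *
import glob
fs=sorted(glob.glob("pics/ck1[12].[0-9].png"))[-3:]
print(fs)
cv2.imwrite("pics/cmp.png",np.hstack([cv2.resize(cv2.imread(f)[225:275,266:299],None,fx=8,fy=12 if 0 else 8,interpolation=cv2.INTER_CUBIC) for f in fs]))
for th in(.39,.53,.6,.75,.86):
    X=c+x*(-.06*np.sin(th))+y*.0765+np.array([0,0,.06+.06*np.cos(th)]);print(th,proj("scene",X)[0])
E
```

```text
ck11.1.png
ck11.6.png
ck12.1.png
ck12.4.png
['pics/ck11.6.png', 'pics/ck12.1.png', 'pics/ck12.4.png']
0.39 [280.4274 249.1554]
0.53 [282.9623 252.0576]
0.6 [284.1698 253.5835]
0.75 [286.583  256.9715]
0.86 [288.173  259.5172]
```

View pics/cmp.png

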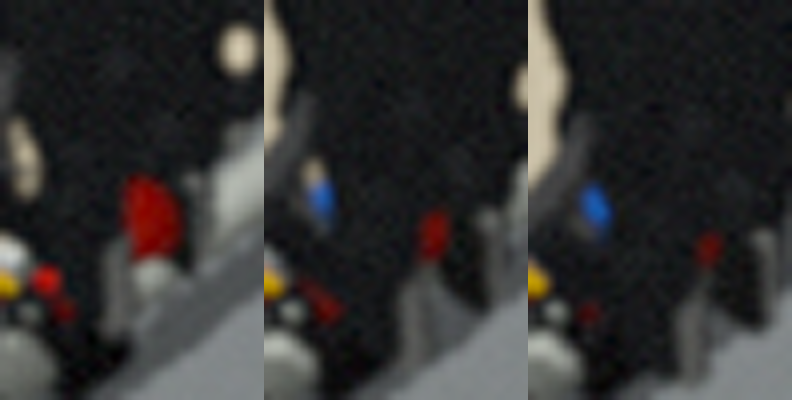

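Panel 1 (0.53 rad) shows the ball at (150,215), filling the gap between the pads. Panels 2 and 3 show the pads sliding off toward -x while the ball, at (434,235) and (710,248), lags behind. I suspect the ball isn't turning freely in the tight pinch, so I check the moment before moving on.

```bash
python3 - <<'E'
from ball import *
from cell import status
o=status.get_obs();print(o["torque"],o["contact_force"],o["clock"],o["grip_force"],o["joints"])
import glob
for f in("scene4","ck11.1","ck11.6","ck12.1","ck12.4"):
    i=cv2.imread(f"pics/{f}.png");h=cv2.cvtColor(i,cv2.COLOR_BGR2HSV)
    m=(cv2.inRange(h,(0,110,25),(10,255,255))|cv2.inRange(h,(170,110,25),(180,255,255)))[230:272,268:300]
    k,_,s,ce=cv2.connectedComponentsWithStats(m)
    print(f,[(s[j].tolist(),(ce[j]+[268,230]).round(1).tolist()) for j in range(1,k) if s[j][4]>3])
E
```

```text
[-0.8608  1.038   0.1695] [-8.4119 -4.4385 12.4172] 12.4167 48.429704904556274 [ 0.2422  0.5575  1.7812 -0.0005  0.8055  1.8895]
scene4 [([6, 9, 9, 12, 73], [277.9, 244.2]), ([2, 27, 10, 9, 49], [274.5, 260.8])]
ck11.1 [([10, 13, 9, 12, 79], [281.9, 248.6]), ([2, 29, 6, 7, 29], [272.6, 262.1])]
ck11.6 [([13, 16, 8, 12, 71], [284.4, 251.7]), ([2, 28, 6, 8, 28], [272.3, 261.2])]
ck12.1 [([17, 21, 5, 7, 28], [286.8, 254.0]), ([2, 30, 6, 6, 22], [272.7, 262.4])]
ck12.4 [([19, 24, 4, 5, 15], [288.3, 255.7]), ([4, 33, 3, 3, 7], [273.0, 263.7])]
```

The moment confirms it: about 0.5 N·m of spin friction at the pads makes the contact creep. The fix is for the tool to tilt with the lever, so the ball hardly turns in the grip. I'll back up the arc safely first, then re-grasp pre-tilted one way and tilt through to the other.

```bash
python3 -m inch '[0,2,0,-2.2,0,0,0, 0,4.1,0,-4.3,0,0,0, 0,6.5,0,-6.4,0,0,0, 0,8.8,0,-8.3,0,0,0, 0,11,0,-10,0,0,0, 0,13.3,0,-11.7,0,0,0, 0,16,0,-13,0,0,0, 0,18,0,-14,0,0,0, 0,18,0,-14,0,0,0]'
python3 ck.py 0.034
```

```text
clock: 13.17
eef_pos: [0.5368, 0.1744, 0.0879]
tool_rot: [-0.0, 0.999, -0.039, 0.001]
contact_force: [-0.6, -0.5, 0.3]
width: -0.001
grip_force: 0.0
stand [-26.1545  76.1816  87.8637] rel hinge [-26.1545  53.8637] th 0.4520351410940992 r 59.877832579711836
radial 0.5429017922474866 tang -0.37167095928384153 Fy -0.5225570299467556 grip 0.0 -0.000623306555285394 13.1667
[([301.65, 226.16], [299, 222, 6, 9, 31]), ([298.94, 242.19], [295, 239, 8, 7, 32]), ([262.8, 259.25], [260, 257, 6, 6, 20])]
ptr px 11 [ 0.0292 -0.0036  0.042 ]
```

It let go on the way back, so the leg is returning in with the lever near open. I rise, open, and measure the lever angle again.

```bash
python3 -m inch '[0.3,0,0,-20,0,0,0, 0.7,0,20,-50,0,-0.1,0, 1,0,50,-75,0,-0.2,0, 1,0,76,-88,0,-0.3,0, 1,0,88,-92,0,-0.4,0, 1,0,90,-92,0,-0.5,0, 1,0,90,-92,0,-0.55,0, 1,0,90,-92,0,-0.55,0, 1,0,90,-92,0,-0.55,0]' 40
python3 ck.py 0.034; python3 - <<'E'
from cell import status
o=status.get_obs();print(o["joints"],o["tool_rot"],o["eef_pos"])
E
```

```text
clock: 13.97
eef_pos: [0.5292, 0.0843, 0.1788]
tool_rot: [-0.011, 0.962, -0.037, -0.271]
contact_force: [-0.7, 0.1, -0.5]
width: 1.0
grip_force: 0.0
stand [-26.856  -14.1877 178.7734] rel hinge [-26.856  144.7734] th 0.18341903455840042 r 147.2432880448356
radial -0.34188955213849076 tang -0.7476062929980423 Fy 0.044406425286899004 grip 0.0 1.0004910615536493 13.9667
[([302.96, 223.36], [299, 219, 9, 9, 56]), ([301.94, 240.52], [298, 238, 8, 6, 31]), ([262.43, 259.19], [260, 257, 6, 6, 21])]
ptr px 4 [ 0.0285 -0.0119  0.042 ]
[0.04086804 0.66155751 1.38814871 0.0615427  1.63680502 1.67541904] [-0.01048419  0.961966   -0.03698525 -0.27045072] [0.52907431 0.08444361 0.17924247]
```

The lever now stands at about 0.09 rad. I'll fit a quick arm model to the recorded poses to see what tilt range is reachable, and compute the path.

```bash
cat > path.py <<'E'
from ball import *
from scipy.optimize import least_squares
from scipy.spatial.transform import Rotation as R
def fk(q,P):
    L1,L2,h,Lt,d,e=P
    A=R.from_euler("ZYZYZ",[q[0],q[1]+q[2],q[3],q[4],q[5]+np.pi/2])
    p=np.array([L1*np.sin(q[1])+e*np.cos(q[1]),d,h+L1*np.cos(q[1])-e*np.sin(q[1])])+R.from_euler("y",q[1]+q[2]).apply([0,0,L2])
    return R.from_euler("z",q[0]).apply(p)+A.apply([0,0,Lt]),A
Q=[([-1.323,.351,1.652,0,1.139,-.085],(.1796,-.5195,.2308)),([.2422,.5575,1.7812,-.0005,.8055,1.8895],(.5168,.1755,.074)),([.04087,.66156,1.38815,.06154,1.6368,1.67542],(.52907,.08444,.17924))]
s=least_squares(lambda P:np.concatenate([fk(q,P)[0]-t for q,t in Q]),[.43,.44,.29,.28,.046,0]);P=s.x
W=np.c_[x,-y,[0,0,-1]]
def tcp(th,psi,Y,D=.0255):
    return c+x*(-.06*np.sin(th)+D*np.sin(psi))+y*Y+np.array([0,0,.06+.06*np.cos(th)-D*np.cos(psi)])
def ik(p,psi,q0):
    A=R.from_matrix(W)*R.from_euler("y",psi)
    f=lambda q:np.concatenate([(fk(q,P)[0]-p)*5,(A.inv()*fk(q,P)[1]).as_rotvec()])
    s=least_squares(f,q0);return s.x,np.abs(s.fun).max()
E
python3 - <<'E'
from path import *
print(P,np.abs(s.fun).max()); A=fk(Q[2][0],P)[1];o=[-.01048,.961966,-.036985,-.27045];print((R.from_quat(o[1:]+o[:1]).inv()*A).magnitude(),((R.from_matrix(W).inv()*R.from_quat(o[1:]+o[:1]))).as_rotvec())
for psi0 in(-.7,-.55):
    q=np.array(Q[2][0])
    for th in np.linspace(.09,1.45,8):
        q,e=ik(tcp(th,psi0+th-.09,.0757),psi0+th-.09,q);print(round(th,2),round(psi0+th-.09,2),q.round(2),round(e,4))
E
```

```text
Traceback (most recent call last):
  File "path.py", line 10, in <module>
    s=least_squares(lambda P:np.concatenate([fk(q,P)[0]-t for q,t in Q]),[.43,.44,.29,.28,.046,0]);P=s.x
  File "path.py", line 10, in <lambda>
    s=least_squares(lambda P:np.concatenate([fk(q,P)[0]-t for q,t in Q]),[.43,.44,.29,.28,.046,0]);P=s.x
                                             ~~^^^^^
  File "path.py", line 6, in fk
    A=R.from_euler("ZYZYZ",[q[0],q[1]+q[2],q[3],q[4],q[5]+np.pi/2])
  File "scipy/spatial/transform/_rotation.pyx", line 1413, in scipy.spatial.transform._rotation.Rotation.from_euler
ValueError: Expected axis specification to be a non-empty string of upto 3 characters, got ZYZYZ
```

```bash
sed -i 's/A=R.from_euler("ZYZYZ".*/A=R.from_euler("ZYZ",[q[0],q[1]+q[2],q[3]])*R.from_euler("YZ",[q[4],q[5]+np.pi\/2])/' path.py
python3 - <<'E'
from path import *
print(P,np.abs(s.fun).max()); A=fk(Q[2][0],P)[1];o=[-.01048,.961966,-.036985,-.27045];print((R.from_quat(o[1:]+o[:1]).inv()*A).magnitude(),((R.from_matrix(W).inv()*R.from_quat(o[1:]+o[:1]))).as_rotvec())
for psi0 in(-.7,-.55):
    q=np.array(Q[2][0])
    for th in np.linspace(.09,1.45,8):
        q,e=ik(tcp(th,psi0+th-.09,.0757),psi0+th-.09,q);print(round(th,2),round(psi0+th-.09,2),q.round(2),round(e,4))
E
```

```text
[0.4242 0.4235 0.2471 0.23   0.0473 0.0183] 0.0013640367880458915
5.045918636845653e-06 [ 0.0003 -0.5481  0.0005]
0.09 -0.7 [0.16 0.9  1.21 0.16 1.71 1.78] 0.0
0.28 -0.51 [0.18 0.79 1.38 0.12 1.47 1.78] 0.0
0.48 -0.31 [0.2  0.68 1.54 0.09 1.22 1.8 ] 0.0
0.67 -0.12 [0.22 0.6  1.69 0.04 0.97 1.84] 0.0
0.87 0.08 [ 0.25  0.53  1.83 -0.04  0.71  1.92] 0.0
1.06 0.27 [ 0.28  0.49  1.95 -0.22  0.45  2.11] 0.0
1.26 0.47 [ 0.31  0.49  2.06 -0.84  0.23  2.75] 0.0
1.45 0.66 [ 0.34  0.52  2.15 -2.08  0.29  4.01] 0.0
0.09 -0.55 [0.17 0.83 1.31 0.13 1.54 1.78] 0.0
0.28 -0.36 [0.19 0.72 1.47 0.1  1.3  1.8 ] 0.0
0.48 -0.16 [0.21 0.62 1.63 0.05 1.05 1.83] 0.0
0.67 0.03 [ 0.24  0.55  1.78 -0.01  0.79  1.9 ] 0.0
0.87 0.23 [ 0.27  0.49  1.91 -0.15  0.53  2.04] 0.0
1.06 0.42 [ 0.3   0.47  2.03 -0.57  0.29  2.46] 0.0
1.26 0.62 [ 0.34  0.49  2.13 -1.79  0.24  3.71] 0.0
1.45 0.81 [ 0.37  0.55  2.2  -2.4   0.48  4.35] 0.0
```

The model fits to 1.4 mm. The last joint limits the final tilt to about +0.4, so I grip with a pre-tilt of -0.95 and end at +0.4. Next I work out the approach.

```bash
cat >> path.py <<'E'
def rel(targets):
    from cell import status
    o=status.get_obs();w=o["tool_rot"];M=R.from_quat([w[1],w[2],w[3],w[0]]);p0=o["eef_pos"]
    print("t",o["clock"],"eef",p0,"st",st(p0)*1000,"w",o["width"],"g",o["grip_force"],"F",o["contact_force"],"psi",(R.from_matrix(W).inv()*M).as_rotvec(),"q",o["joints"].round(2) if hasattr(o["joints"],"round") else o["joints"])
    for p,psi in targets:
        A=R.from_matrix(W)*R.from_euler("y",psi);print((M.inv().apply(p-p0)*1000).round(1),(M.inv()*A).as_rotvec().round(3))
E
python3 - <<'E'
from path import *
g=tcp(.09,-.95,-.0138);u=x*np.sin(.95)+np.array([0,0,np.cos(.95)])
rel([(g+u*.07,-.95),(g+u*.03,-.95),(g,-.95)])
q,e=ik(g,-.95,np.array(Q[2][0]));print(q.round(2),e);q,e=ik(tcp(.09,-.95,.0757),-.95,q);print(q.round(2),e)
E
```

```text
t 14.0167 eef [0.5291 0.0844 0.1792] st [-27.0321 -14.0601 179.2425] w 0.9959298158784268 g 0.0 F [-0.3164  0.1082  0.522 ] psi [ 0.0003 -0.5481  0.0005] q [0.04 0.66 1.39 0.06 1.64 1.68]
[66.9 -0.3 -1.5] [-0.    -0.402 -0.   ]
[51.2 -0.3 35.4] [-0.    -0.402 -0.   ]
[39.5 -0.2 63. ] [-0.    -0.402 -0.   ]
[0.03 0.98 1.16 0.09 1.94 1.67] 5.551115123125783e-16
[0.15 1.03 1.07 0.2  1.98 1.79] 6.938893903907228e-16
```

```bash
python3 -m inch '[1,15,0,0,0,-0.1,0, 1,34,0,-1,0,-0.2,0, 1,53,0,-2,0,-0.3,0, 1,67,0,-2,0,-0.4,0, 1,67,0,-2,0,-0.4,0, 1,61,0,13,0,-0.4,0, 1,53,0,31,0,-0.4,0, 1,46,0,47,0,-0.4,0, 1,41,0,59,0,-0.4,0, 1,39.5,0,63,0,-0.4,0, 1,39.5,0,63,0,-0.4,0, 1,39.5,0,63,0,-0.4,0]' 40
python3 -m inch '[0.6,0,0,0,0,0,0, 0.35,0,0,0,0,0,0, 0,0,0,0,0,0,0, 0,0,0,0,0,0,0, 0,0,0,0,0,0,0, 0,0,0,0,0,0,0, 0,0,0,0,0,0,0]' 40
python3 -c "
from path import *
rel([(tcp(.09,-.95,-.0138),-.95)])"
python3 ck.py 0.034
```

```text
clock: 15.02
eef_pos: [0.5304, 0.0842, 0.1062]
tool_rot: [-0.018, 0.889, -0.034, -0.456]
contact_force: [0.6, -0.2, 0.2]
width: 0.997
grip_force: 0.0
clock: 15.6
eef_pos: [0.53, 0.0842, 0.1051]
tool_rot: [-0.018, 0.889, -0.034, -0.457]
contact_force: [2.1, 2.6, 1.2]
width: 0.257
grip_force: 39.0
t 15.6 eef [0.53   0.0842 0.1051] st [-26.0617 -14.2259 105.0678] w 0.2573470481713654 g 38.96629571914673 F [2.0603 2.5713 1.2216] psi [ 0.0008 -0.9497  0.0007] q [0.03 0.97 1.18 0.09 1.94 1.67]
[ 0.1 -0.4  0.1] [-0.001 -0.    -0.   ]
stand [-26.0617 -14.2259 105.0678] rel hinge [-26.0617  71.0678] th 0.3514876295984315 r 75.69576485376474
radial 0.5071745364195149 tang 2.1651181021396684 Fy 2.721055401357503 grip 38.96629571914673 0.2573470481713654 15.6
[([304.52, 222.18], [300, 218, 9, 9, 56]), ([301.72, 240.79], [298, 238, 8, 6, 29]), ([262.43, 259.14], [260, 257, 6, 6, 21])]
ptr px 5 [ 0.0282 -0.0115  0.042 ]
```

Gripped with little residual force. Drawing 90 mm along tool -y.

```bash
python3 -m inch '[0,0,-2,0,0,0,0, 0,0,-7,0,0,0,0, 0,0,-15,0,0,0,0, 0,0,-23,0,0,0,0, 0,0,-31,0,0,0,0, 0,0,-39,0,0,0,0, 0,0,-47,0,0,0,0, 0,0,-55,0,0,0,0, 0,0,-63,0,0,0,0, 0,0,-71,0,0,0,0, 0,0,-79,0,0,0,0, 0,0,-84,0,0,0,0]' 60
python3 -m inch '[0,0,-3,0,0,0,0, 0,0,-5,0,0,0,0, 0,0,-6,0,0,0,0, 0,0,-6,0,0,0,0, 0,0,-6,0,0,0,0, 0,0,-6,0,0,0,0, 0,0,-6,0,0,0,0]'
python3 ck.py 0.034; python3 -c "
from path import *
# start angle consistent with the pose held now
Y=.0758
rel([(tcp(t,-.95+t-.09,Y),-.95+t-.09) for t in (.09,.2,.3,.4,.5,.6,.7,.8)])"
```

```text
clock: 16.65
eef_pos: [0.5363, 0.1688, 0.105]
tool_rot: [-0.017, 0.889, -0.034, -0.457]
contact_force: [1.4, -5.0, 1.8]
width: 0.246
grip_force: 58.6
clock: 17.23
eef_pos: [0.5367, 0.1742, 0.105]
tool_rot: [-0.017, 0.889, -0.034, -0.457]
contact_force: [2.0, -4.9, 0.7]
width: 0.246
grip_force: 58.5
stand [-26.2617  76.0367 105.0248] rel hinge [-26.2617  71.0248] th 0.3541635895970042 r 75.72453736403426
radial -0.18757389430850946 tang 2.4838004068295385 Fy -4.780611466734289 grip 58.531655073165894 0.24563982674240037 17.2333
[([275.76, 243.26], [271, 239, 10, 10, 66]), ([262.67, 259.8], [260, 257, 7, 6, 15]), ([274.21, 261.21], [270, 258, 9, 7, 34])]
ptr px 7 [0.0298 0.0772 0.042 ]
t 17.2833 eef [0.5367 0.1742 0.105 ] st [-26.2749  76.0432 105.0158] w 0.2492710563824402 g 58.53145658969879 F [ 1.2789 -4.9328  2.4083] psi [-0.     -0.9503  0.0005] q [0.15 1.01 1.1  0.2  1.96 1.78]
[ 0.2  0.2 -0.1] [-0.  0. -0.]
[-0.1  0.2  5.6] [-0.    0.11 -0.  ]
[ 0.3  0.2 10.8] [-0.    0.21 -0.  ]
[ 1.1  0.2 16. ] [-0.    0.31 -0.  ]
[ 2.5  0.2 21. ] [-0.    0.41 -0.  ]
[ 4.4  0.2 25.8] [-0.    0.51 -0.  ]
[ 6.7  0.2 30.5] [-0.    0.61 -0.  ]
[ 9.5  0.2 34.8] [-0.    0.71 -0.  ]
```

Pointer y is 0.0772 and the radial force is near zero. Swinging with tilt to 0.5 rad, then checking.

```bash
python3 -m inch '[0,-0.1,0,2.5,0,0.05,0, 0,-0.1,0,5.5,0,0.11,0, 0,0,0,8.2,0,0.16,0, 0,0.2,0,10.8,0,0.21,0, 0,0.6,0,13.4,0,0.26,0, 0,1,0,16,0,0.31,0, 0,1.6,0,18.5,0,0.36,0, 0,2.3,0,21,0,0.41,0, 0,2.3,0,21,0,0.41,0, 0,2.3,0,21,0,0.41,0]'
python3 ck.py 0.034; python3 -c "
from path import *
Y=.0758
rel([(tcp(t,-.95+t-.09,Y),-.95+t-.09) for t in (.5,.6,.7,.8,.9,1.0,1.1)])"
```

```text
clock: 18.12
eef_pos: [0.5215, 0.1753, 0.0903]
tool_rot: [-0.01, 0.963, -0.037, -0.265]
contact_force: [5.9, -4.3, -7.2]
width: 0.246
grip_force: 59.1
stand [-41.5307  75.9839  90.3152] rel hinge [-41.5307  56.3152] th 0.6354329515583813 r 69.97283905292558
radial -9.50503565344541 tang 0.6995223026704851 Fy -3.8051241392653763 grip 59.12843406200409 0.24572773416894006 18.1167
[([283.48, 251.35], [279, 247, 9, 10, 66]), ([262.44, 259.44], [260, 257, 6, 6, 16]), ([272.52, 261.05], [270, 258, 5, 7, 21])]
ptr px 6 [0.0291 0.0773 0.042 ]
t 18.1667 eef [0.5215 0.1753 0.0903] st [-41.5439  75.9437  90.2828] w 0.24347988919595015 g 59.15919899940491 F [ 4.7364 -4.963  -5.6124] psi [-0.0002 -0.538   0.0007] q [0.18 0.78 1.41 0.13 1.48 1.78]
[-0.5  0.1 -0.3] [-0.    -0.002 -0.001]
[-0.8  0.1  4.9] [ 0.     0.098 -0.001]
[-0.5  0.1 10.1] [ 0.     0.198 -0.001]
[ 0.3  0.1 15.3] [ 0.     0.298 -0.001]
[ 1.6  0.1 20.3] [ 0.     0.398 -0.001]
[ 3.4  0.1 25.2] [ 0.     0.498 -0.001]
[ 5.7  0.1 29.8] [ 0.     0.598 -0.001]
```

The lever followed (ball px matches θ≈0.52) and the ball sits undisturbed in the pads. Continuing, easing 0.6 mm inward.

```bash
python3 -m inch '[0,0.2,0,2.7,0,0.05,0, 0,0.2,0,5.4,0,0.1,0, 0,0.3,0,8,0,0.15,0, 0,0.5,0,10.6,0,0.2,0, 0,0.8,0,13.2,0,0.25,0, 0,1.3,0,15.8,0,0.3,0, 0,1.3,0,15.8,0,0.3,0, 0,1.3,0,15.8,0,0.3,0]'
python3 ck.py 0.034; python3 -c "
from path import *
Y=.0758
rel([(tcp(t,-.95+t-.09,Y),-.95+t-.09) for t in (.8,.9,1.0,1.1,1.2,1.3,1.45)])"
```

```text
clock: 18.83
eef_pos: [0.5151, 0.1759, 0.0766]
tool_rot: [-0.005, 0.992, -0.038, -0.118]
contact_force: [7.1, -6.1, -5.6]
width: 0.248
grip_force: 59.3
stand [-47.9889  76.1026  76.6075] rel hinge [-47.9889  42.6075] th 0.8447286786060962 r 64.1742771190283
radial -9.34539445456857 tang 0.831500888408689 Fy -5.511375328119978 grip 59.28132891654968 0.2476301867402227 18.8333
[([288.04, 257.83], [283, 253, 10, 11, 69]), ([262.44, 258.5], [260, 255, 6, 8, 18]), ([274.0, 263.5], [273, 263, 3, 2, 6])]
ptr px 12 [0.03  0.076 0.042]
t 18.8833 eef [0.5151 0.1759 0.0766] st [-47.984   76.0996  76.6192] w 0.24768535413238138 g 59.32925999164581 F [ 6.725  -4.6493 -4.5055] psi [ 0.0004 -0.237   0.0007] q [0.21 0.64 1.63 0.08 1.1  1.82]
[-1.2  0.3 -0.1] [-0.    -0.003 -0.001]
[-1.4  0.3  5. ] [-0.     0.097 -0.001]
[-1.2  0.3 10.2] [-0.     0.197 -0.001]
[-0.4  0.3 15.4] [-0.     0.297 -0.001]
[ 0.9  0.3 20.4] [-0.     0.397 -0.001]
[ 2.7  0.3 25.3] [-0.     0.497 -0.001]
[ 6.3  0.3 32.2] [-0.     0.647 -0.001]
```

```bash
python3 -m inch '[0,0.2,0,2.7,0,0.05,0, 0,0.3,0,5.4,0,0.1,0, 0,0.4,0,8,0,0.15,0, 0,0.5,0,10.6,0,0.2,0, 0,0.9,0,13.2,0,0.25,0, 0,1.3,0,15.8,0,0.3,0, 0,1.9,0,18.3,0,0.35,0, 0,2.6,0,20.8,0,0.4,0, 0,2.6,0,20.8,0,0.4,0]'
python3 ck.py 0.034; python3 -c "
from path import *
Y=.0758
rel([(tcp(t,-.95+t-.09,Y),-.95+t-.09) for t in (1.2,1.3,1.4,1.45,1.5)])"
```

```text
clock: 19.63
eef_pos: [0.5128, 0.1765, 0.0564]
tool_rot: [0.002, 0.996, -0.038, 0.083]
contact_force: [11.0, -6.5, -1.1]
width: 0.248
grip_force: 59.4
stand [-50.2475  76.5203  56.3701] rel hinge [-50.2475  22.3701] th 1.151942961828002 r 55.0020715653442
radial -10.876933058814728 tang 3.6366171995962944 Fy -5.6625484208914365 grip 59.39812660217285 0.24837340971280097 19.6333
[([262.23, 259.46], [260, 257, 6, 6, 13]), ([272.6, 257.7], [271, 256, 4, 4, 10]), ([293.38, 268.03], [291, 264, 6, 8, 37])]
ptr px 9 [0.0303 0.0777 0.042 ]
t 19.6833 eef [0.5129 0.1765 0.0565] st [-50.1788  76.5317  56.5326] w 0.24816127972425625 g 59.52633619308472 F [ 6.9587 -5.1159 -2.1212] psi [0.0016 0.1643 0.0007] q [ 0.27  0.53  1.9  -0.1   0.55  2.  ]
[-1.7  0.7 -0.3] [-0.002 -0.004 -0.001]
[-1.9  0.7  4.9] [-0.002  0.096 -0.001]
[-1.6  0.7 10.1] [-0.001  0.196 -0.001]
[-1.3  0.8 12.6] [-0.001  0.246 -0.001]
[-0.8  0.8 15.2] [-0.001  0.296 -0.001]
```

```bash
python3 -m inch '[0,0.1,0.1,2.6,0,0.05,0, 0,0.2,0.2,5.2,0,0.1,0, 0,0.3,0.3,7.8,0,0.15,0, 0,0.5,0.3,10.4,0,0.2,0, 0,0.8,0.3,12.9,0,0.25,0, 0,0.8,0.3,12.9,0,0.25,0, 0,0.8,0.3,12.9,0,0.25,0]'
python3 ck.py 0.034; python3 -c "
from path import *
Y=.0758
rel([(tcp(t,-.95+t-.09,Y),-.95+t-.09) for t in (1.45,1.5)])
for th in (1.1,1.2,1.3,1.4,1.45): print(th,proj('scene',c+x*(-.06*np.sin(th))+y*.0767+np.array([0,0,.06+.06*np.cos(th)]))[0])"
```

```text
clock: 20.27
eef_pos: [0.5156, 0.1762, 0.0446]
tool_rot: [0.007, 0.978, -0.038, 0.205]
contact_force: [0.9, -5.0, 13.2]
width: 0.248
grip_force: 60.6
stand [-47.4692  76.3755  44.591 ] rel hinge [-47.4692  10.591 ] th 1.351278483803703 r 48.63632740711295
radial 1.6288635677937053 tang 13.210970312039832 Fy -4.921687754634938 grip 60.62702715396881 0.24770890409980606 20.2667
[([262.29, 259.36], [260, 257, 6, 6, 14]), ([273.21, 259.45], [270, 256, 8, 9, 38])]
ptr px 8 [0.0293 0.0768 0.042 ]
t 20.3167 eef [0.5156 0.1761 0.0446] st [-47.4866  76.3027  44.6006] w 0.25351830783201074 g 60.63489854335785 F [ 0.0603 -4.6402 12.6298] psi [0.0013 0.4128 0.0015] q [ 0.32  0.53  2.05 -0.71  0.24  2.64]
[-2.1  0.5 -0.1] [-0.001 -0.003 -0.002]
[-2.2  0.5  2.5] [-0.001  0.047 -0.002]
1.1 [290.9396 265.1153]
1.2 [291.8294 267.3569]
1.3 [292.5349 269.5205]
1.4 [293.0498 271.5826]
1.45 [293.2345 272.5688]
```

Tangential force jumped to 13 N, more than the ~7 N the spring and friction need, so the stop is reached. A small extra press confirms it.

```bash
python3 -m inch '[0,-0.3,0,0.7,0,0,0, 0,-0.3,0,0.7,0,0,0, 0,-0.3,0,0.7,0,0,0, 0,-0.3,0,0.7,0,0,0, 0,-0.3,0,0.7,0,0,0, 0,-0.3,0,0.7,0,0,0]'
python3 ck.py 0.034; python3 - <<'E'
from ball import *
import glob
f=max(glob.glob("pics/ck20*.png")+glob.glob("pics/ck21*.png"));h=cv2.cvtColor(cv2.imread(f),cv2.COLOR_BGR2HSV)
m=(cv2.inRange(h,(0,90,15),(12,255,255))|cv2.inRange(h,(168,90,15),(180,255,255)))[255:285,280:305]
yy,xx=np.nonzero(m);print(f,len(xx),xx.min()+280 if len(xx) else 0,xx.max()+280 if len(xx) else 0,yy.min()+255 if len(xx) else 0,yy.max()+255 if len(xx) else 0)
E
```

```text
clock: 20.82
eef_pos: [0.5156, 0.1761, 0.0443]
tool_rot: [0.007, 0.978, -0.038, 0.205]
contact_force: [-4.2, -4.2, 21.1]
width: 0.247
grip_force: 61.3
stand [-47.4261  76.2807  44.2902] rel hinge [-47.4261  10.2902] th 1.3571349263099433 r 48.52964432828667
radial 8.303987853047943 tang 19.833918387840168 Fy -4.516590859624438 grip 61.33383393287659 0.24738210548179168 20.8167
[([262.29, 259.36], [260, 257, 6, 6, 14]), ([273.23, 259.56], [270, 256, 8, 9, 39])]
ptr px 8 [0.0293 0.0768 0.042 ]
pics/ck20.8.png 3 293 295 275 276
```

The contact is rigid (8 N more for 0.3 mm), ball height computes to 0.068 m (0.067 expected when closed), and the pointer is within about 1 mm of the red clip with grip 61 N. Handing in.

```bash
python3 -c "
from cell import bot
print(bot.finish_job())"
```

```text
the job is handed in; nothing more can be done
None
```

I handed the job in with the knob still gripped at about 61 N, the lever pressed onto its closed stop, and the pointer within about 1 mm of the red clip by the camera. But the ball slipped out of the fingers twice before this try, with the lever part-way down. If the lever was past 0.6 rad while the leg sprang back, that counts as a failure; I could not tell, and the hand-in returned no verdict.

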